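# Wipe the desoldered scrap off the rework plate and switch on the heater

## Task

Pick up the scraper block and with it wipe all five loose scrap parts off the rework plate into the scrap tray at its end, working round the fixed pillar and never touching the scrap with the gripper. Then stand the scraper upright, wholly on its rubber parking pad, and let go. Only when the plate is clear and the scraper parked, turn the selector dial on the control box to the two-dot mark, and leave the other things on the bench where they are.

Things in the scene. Friction and masses are not known exactly. Their poses are not given: they have to be found in the camera images.
- plate: Rework jig: aluminium plate on feet between two blue rails. Origin on the bench under its centre. Plate top 46 mm above the bench, face 144 mm wide (own x, -72 to 72), 210 mm long (own y, -105 to 105). Rails (|x| 72 to 88) stand 12 mm above the plate, clamps on them 24 mm (thumbnuts 38 mm, at y +-60). Both y ends are open: scrap tray at one, control box at the other; which is which changes.
- pillar: Fixed steel support pillar standing on the plate somewhere near its middle, 10 mm across (15 mm foot ring), 22 mm tall. Origin at its foot on the plate.
- tray: Fixed dark steel open scrap tray, 160 (own x) x 100 (own y) x 30 mm tall, 4 mm walls, against one y end of the plate, parallel to it; 6 mm of it lies under the plate's end so nothing can fall between. Origin on the bench under its centre.
- control_box: Fixed grey heater control box at the other y end of the plate, 160 (own x) x 100 (own y) x 36 mm tall, parallel to the plate. Origin on the bench under its centre. The selector dial is on its top, 30 mm from its centre towards the robot.
- dial (a joint): Selector dial angle, rad, clockwise from above. 0 = pointer (white line on the black grip) at the plain white bar (off), on the side towards the robot (box's own -x); one white dot at 0.65, two dots at 1.30, three at 1.95; stop at 2.6. Starts anywhere from off to a little past one dot. Light to turn, stays where left.
- dial_grip (a point): On the dial's axis at the height to grip, 73 mm above the bench; turns with the dial. The grip is an upright bar 42 mm long, 14 mm thick and 38 mm tall incl. its 44 mm disc (top 80 mm above the bench); the bar lies along this point's x and the pointer is at its -x end.
- scraper: Scraper block standing upright on the bench: black rubber foot 28 (own x) x 46 (own y) x 26 mm tall, with a light wooden grip 20 (x) x 40 (y) x 36 mm centred on top (62 mm tall in all), 120 g. Origin at the centre of its underside. Its broad 46 mm faces look along its x.
- pad: Black rubber parking pad fixed flat on the bench, 85 (own x) x 110 (own y) x 3 mm thick, on the other side of the jig from the scraper. Origin on the bench under its centre.
- chip1: Loose scrap part on the plate: black square chip with a bright centre, 20 x 20 x 8 mm, 10 to 18 g. Origin at the centre of its underside.
- chip2: Loose scrap part on the plate: small finned aluminium heatsink, 18 x 18 x 12 mm, 10 to 18 g. Origin at the centre of its underside.
- chip3: Loose scrap part on the plate: tiny wound transformer, black with a copper band, 18 x 15 x 13 mm, 10 to 18 g. Origin at the centre of its underside.
- chip4: Loose scrap part on the plate: steel shield can, 21 x 17 x 8 mm, 10 to 18 g. Origin at the centre of its underside.
- chip5: Loose scrap part on the plate: black relay, 19 x 12 x 10 mm, 10 to 18 g. Origin at the centre of its underside.
- bottle: White squeeze bottle with blue cap, 48 mm across, 140 mm tall. Bystander. Origin at the centre of its underside.
- white_jar: White jar, 60 mm across, 65 mm tall. Bystander. Origin at the centre of its underside.
- blue_jar: Glass jar with blue cap, 54 mm across, 60 mm tall. Bystander. Origin at the centre of its underside.
- pen_cup: Cardboard pen cup, 62 mm across, 85 mm tall (pens to 140 mm). Bystander. Origin at the centre of its underside.
- phone: Black phone lying flat, 65 x 130 x 10 mm. Bystander. Origin at the centre of its underside.
- cutter: Red box cutter lying along y, 22 x 150 x 14 mm. Bystander. Origin at the centre of its underside.
- screwdriver: Black-handled screwdriver lying beyond the jig, 170 mm long along its own x, 26 mm thick. Bystander. Origin at the centre of its underside.
Mind the look-alikes: they are no part of the job. There is more than one size of the tray; the job needs the larger. There is more than one size of the scraper; the job needs the smaller.

How it is judged:
By the outcome, as a careful person would: the job done as asked, in the order asked, and still so for the second after the job is handed in, with the robot touching nothing.
It also fails if it takes over 72 s, if anything falls off the work surface, if the arm or the gripper's body presses on something with over 40 N, if the wrist force passes 120 N, or if a joint passes its speed limit or range.

## Robot

A 6-joint arm with a two-finger parallel gripper is mounted at the origin on the work surface. World frame = base frame: x ahead of the robot, y to its left, z up, the work surface at z = 0. Lengths are in m, angles in rad, forces in N, time in s.
With the tool pointing down it reaches from about 0.35 to 0.875 m from the base axis. Payload 4.2 kg.
Tool frame: the origin (TCP) lies between the finger pads; the fingertips stand manip.finger_overhang ahead of it and the grasp point (between the pads) is the TCP (manip.finger_overhang is the distance from the TCP to the fingertips, in m); z points along the fingers, y is the line along which they close (so a half turn about z gives the same grasp; the last joint's range is limited). The gripper opens to 87 mm and grips with 3 to 60 N. Pads are 19 mm wide; open, the fingers measure 117 mm over their backs; the gripper's body (75 mm by 190 mm) begins 51 mm behind the grasp point.
Start: joints at [-0.988, 0.385, 0.008, 0, -1.194, -0.259], TCP at [0.199, -0.592, 0.242] pointing down, gripper open.
Joint ranges: [-3.14, 3.14], [-1.21, 2.06], [-1.07, 1.41], [-3.16, 2.05], [-2.99, -0.16], [-3.1, 3.1]. Speed limits (rad/s): [2.79, 2.79, 3.14, 3.14, 3.14, 3.14].

## Interface

Orientations are given as a 3x3 rotation matrix whose columns are the frame's x, y, z axes.
In Python, from rig import manip, read_camera, find_in gives the robot as it stands.
- The arm moves only by the tool servo_tool, never from a script. Its argument "steps" is a list of rows, each an object with "linear": the shift along the tool's x, y, z scaled (see below), a list of three; "yaw": the turn about the tool's z scaled (see below); "claw": the closure, from -1 (fully open) to 1 (shut). A call has 1 to 8 rows; each row shifts and turns the commanded pose from where the row before left it, along the tool's axes as they then stand; what a row does not reach is not made up. The controller multiplies each number of a shift by 20 mm and each number of a turn by 45 degrees. A row lasts 1/12 s, in which the tool goes at most 41.7 mm and 7.16 degrees, less where a joint would pass 70% of its speed; a pose out of reach is approached as far as the arm can. A call with a number of a shift or a turn outside -1 to 1 is refused whole. A call with a gripper value outside its range is refused whole. The fingers move at their own pace and stop on an object; "newtons" is the grip in N (left out, the last holds). Time passes only in rows, so rows that do not move let the fingers close. It gives the time, the measured TCP pose, the force, the opening and the grip force at its end, in the units of the state.
- manip.observe(): the state, without advancing time (a new reading comes with each control period).
- read_camera(name): name is "scene" or "top"; returns a dict with "img" (400x640x3 uint8, red, green, blue), "mtx" (3x3 intrinsics, pixels), "distortion" ([k1, k2, p1, p2, k3] as OpenCV has them; the pictures are not rectified), "T" (4x4, takes a point from camera to world coordinates). Camera axes: x right, y up, looking along -z (the intrinsics and any distortion apply to the point x, -y, -z); pixel columns grow to the right and rows downward; lengths in m; the calibration is good to about 2 mm. A picture is of the moment at which its call begins. There is no depth.
- manip.close_job(): hands the job in; it is judged then, once.
Trained networks look in the newest picture that a camera, given by its name, has taken for a name from the list of things; names that differ only in an ending like _2 or _b are one class to them, and where a whole thing is asked for, a point or a joint stands for the part that bears it (a point fixed in the world has none). Each returns a list of dicts, best first, with "score" (0 to 1); they miss things now and then, are a little off and sometimes report something else, mostly with a low value. They report only what shows in the picture. A call takes as long as a camera call. They do not tell look-alikes from the thing itself.
- find_in(camera, target): "box" ([left, top, right, bottom] in pixels, round what is visible of it).
The state is a dict: "time_s": time; "qpos": joint angles; "qvel": joint speeds; "effort": joint torques, N m; "ee_pos": TCP position; "orientation": TCP orientation; "wrist_force": force on the tool from outside, world axes, zero at the start; "wrist_torque": the same for the moment, N m; "opening": finger opening in m; "finger_force": force on a finger pad.
Only numpy, scipy, OpenCV 4.12 (cv2) and the standard library are available. Lean on these libraries where they do the work, as an engineer would, in place of code of your own. Each camera call takes 0.05 s, during which the arm holds its last target. There are 200 camera calls.

## Working session

There is one attempt and no reset: what is moved stays moved. The work goes in short steps, Python scripts to look and compute and a tool call to move; the robot and the scene stay as the last step left them, time stands still between calls to the robot, and variables do not carry over. Pictures are saved under pics/ and viewed, at most 10 in all, crops included, and the job is handed in when it is done.

Besides the shell and the picture viewer there is one more tool, called after "Call:" by a JSON object that holds its "method" and its "body". servo_tool: Moves the arm, as the interface text tells. Its arguments: {"type":"object","properties":{"steps":{"type":"array","items":{"type":"object","properties":{"linear":{"type":"array","items":{"type":"number","minimum":-1,"maximum":1}},"yaw":{"type":"number","minimum":-1,"maximum":1},"claw":{"type":"number"}}}},"newtons":{"type":"number"}},"required":["steps"]}

```bash
ls; mkdir -p pics
cat > h.py <<'E'
import numpy as np, cv2, json
from rig import manip, read_camera, find_in
def pix2w(c,uv,z):
    p=cv2.undistortPoints(np.array([[uv]],float),np.array(c['mtx']),np.array(c['distortion']))[0,0]
    T=np.array(c['T']); d=T[:3,:3]@np.array([p[0],-p[1],-1]); o=T[:3,3]
    return (o+d*(z-o[2])/d[2])
def w2pix(c,P):
    T=np.array(c['T']); q=(np.atleast_2d(P)-T[:3,3])@T[:3,:3]; q=q*[1,-1,-1]
    return cv2.projectPoints(q,np.zeros(3),np.zeros(3),np.array(c['mtx']),np.array(c['distortion']))[0][:,0]
E
python3 - <<'E'
from h import *
s=manip.observe(); print(s, manip.finger_overhang)
for n in ("scene","top"):
    c=read_camera(n); cv2.imwrite(f'pics/{n}0.png',c['img'][:,:,::-1]); print(n,np.round(c['T'],3).tolist(),np.round(c['mtx'],1).tolist())
    for t in "plate pillar tray control_box dial scraper pad chip1 chip2 chip3 chip4 chip5 bottle white_jar blue_jar pen_cup phone cutter screwdriver".split():
        for d in find_in(n,t)[:2]:
            if d['score']>.2: b=d['box']; print(n,t,round(d['score'],2),np.round(b).astype(int).tolist(),np.round(pix2w(c,[(b[0]+b[2])/2,(b[1]+b[3])/2],.05 if t[:4]in('chip','plat','pill') else 0.03),3)[:2])
E
```

```text
pics
{'time_s': 0.0, 'qpos': array([-9.88405250e-01,  3.85560947e-01,  6.62534426e-03, -4.99441336e-04,
       -1.19399862e+00, -2.58584108e-01]), 'qvel': array([ 8.26273239e-05,  2.86972574e-04, -2.33086164e-04, -1.42711128e-03,
       -3.77512675e-05,  1.40522566e-04]), 'effort': array([-5.12865736e-04, -3.90663350e+01,  1.87403566e+01,  4.21966106e+00,
        1.08874094e-02, -1.65031174e-04]), 'ee_pos': array([ 0.19869208, -0.59198341,  0.24045665]), 'orientation': array([[-9.48089571e-01, -3.18002428e-01, -7.88020015e-04],
       [-3.18003390e-01,  9.48087379e-01,  2.04086078e-03],
       [ 9.81131472e-05,  2.18551186e-03, -9.99997607e-01]]), 'wrist_force': array([ 0.00699066,  0.41558435, -0.58056949]), 'wrist_torque': array([ 0.01970415, -0.00431282, -0.05551753]), 'finger_force': 0.0, 'opening': 0.08686773304274027} 0.019
scene [[0.776, -0.512, 0.368, 0.961], [0.63, 0.628, -0.457, -0.512], [0.003, 0.587, 0.81, 0.99], [0.0, 0.0, 0.0, 1.0]] [[366.4, 0.0, 315.3], [0.0, 366.4, 199.8], [0.0, 0.0, 1.0]]
scene plate 0.72 [273, 182, 360, 259] [ 0.586 -0.04 ]
scene plate 0.66 [212, 27
[... 2753 characters left out ...]
88] [ 0.561 -0.076]
top chip5 0.44 [332, 161, 339, 169] [ 0.609 -0.075]
top chip5 0.42 [333, 178, 340, 188] [ 0.561 -0.076]
top bottle 0.89 [151, 156, 182, 181] [0.607 0.387]
top white_jar 0.94 [425, 155, 455, 177] [ 0.61  -0.363]
top blue_jar 0.6 [148, 276, 171, 290] [0.298 0.396]
top blue_jar 0.55 [365, 185, 382, 199] [ 0.538 -0.178]
top pen_cup 0.8 [447, 264, 487, 292] [ 0.305 -0.427]
top pen_cup 0.75 [147, 277, 174, 292] [0.294 0.395]
top phone 0.7 [244, 248, 294, 272] [0.359 0.103]
top phone 0.65 [295, 82, 306, 136] [0.771 0.02 ]
top cutter 0.9 [321, 242, 372, 254] [ 0.388 -0.103]
top cutter 0.39 [367, 184, 379, 199] [ 0.541 -0.176]
top screwdriver 0.86 [292, 83, 303, 116] [0.8   0.027]
```

```bash
cat >> h.py <<'E'
def ortho(c,x0,x1,y0,y1,z,s):  # rows: x down from x1, cols: y decreasing; s px/mm
    H=int((x1-x0)*1000*s);W=int((y1-y0)*1000*s)
    r,cc=np.mgrid[0:H,0:W]; P=np.stack([x1-r/s/1000,y1-cc/s/1000,np.full(r.shape,z)],-1).reshape(-1,3)
    m=w2pix(c,P).astype(np.float32).reshape(H,W,2)
    im=cv2.remap(c['img'],m[...,0],m[...,1],cv2.INTER_CUBIC)[:,:,::-1].copy()
    for y in np.arange(np.ceil(y0*20)/20,y1,.05):
        u=int((y1-y)*1000*s); cv2.line(im,(u,0),(u,6),(0,0,255),1); cv2.putText(im,f'{y:.2f}',(u+2,10),0,.35,(0,0,255))
    for x in np.arange(np.ceil(x0*20)/20,x1,.05):
        v=int((x1-x)*1000*s); cv2.line(im,(0,v),(6,v),(0,0,255),1); cv2.putText(im,f'{x:.2f}',(8,v+4),0,.35,(0,0,255))
    return im
E
python3 - <<'E'
from h import *
t=read_camera('top'); s=read_camera('scene')
cv2.imwrite('pics/o1.png',ortho(t,.45,.70,-.26,.2,.046,1.7))
cv2.imwrite('pics/s1.png',cv2.resize(s['img'][100:330,130:415,::-1],None,fx=2.6,fy=2.6,interpolation=cv2.INTER_CUBIC))
E
```

```text
(no output)
```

View pics/o1.png

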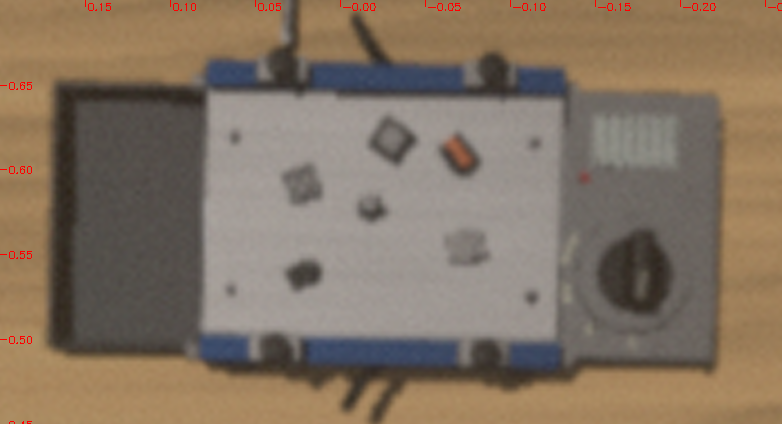

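View pics/s1.png

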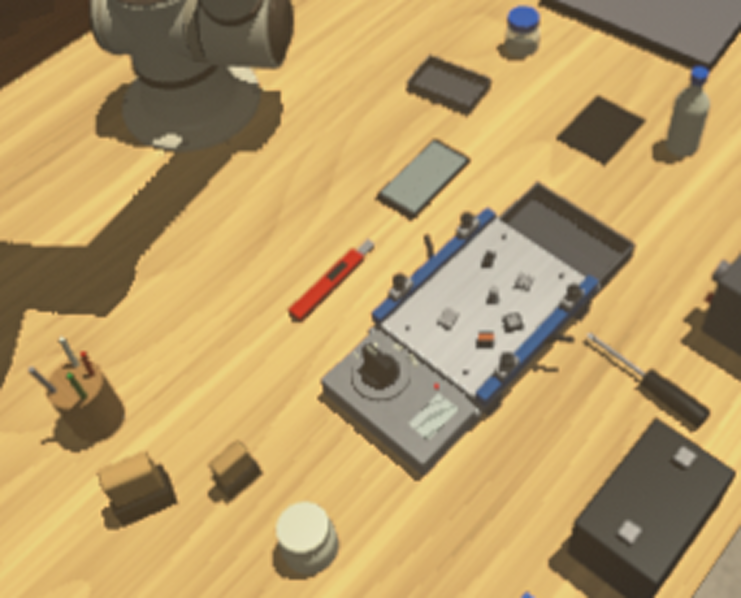

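The tray is at the +y end and the control box at the -y end. In o1, the chips are at pixels (393,140), (459,155), (302,185), (466,247) and (304,275), the pillar at (371,208) and the dial at (635,272). In s1, the smaller scraper is at (235,470) and the pad at (600,130). Next I'll get the scraper, pad and dial poses in detail.

Run:
```python
from h import *
t=read_camera('top'); s=read_camera('scene')
a=ortho(t,.44,.54,-.42,-.30,.062,3.2); b=ortho(s,.44,.54,-.42,-.30,.062,3.2)
d=ortho(t,.49,.59,-.23,-.11,.080,3.2); e=ortho(s,.49,.59,-.23,-.11,.08,3.2)
f=ortho(t,.41,.59,.23,.40,.003,1.9); 
W=790; 
A=np.hstack([a,b]); D=np.hstack([d,e]); A=np.vstack([A,D])
out=np.zeros((600,800,3),np.uint8); A=cv2.resize(A,None,fx=.66,fy=.66) if A.shape[1]>800 else A
out[:min(A.shape[0],600),:A.shape[1]]=A[:600]
cv2.imwrite('pics/o2.png',out); cv2.imwrite('pics/pad.png',f); print(A.shape,a.shape)
```

```text
(639, 768, 3) (320, 384, 3)
```

View pics/o2.png

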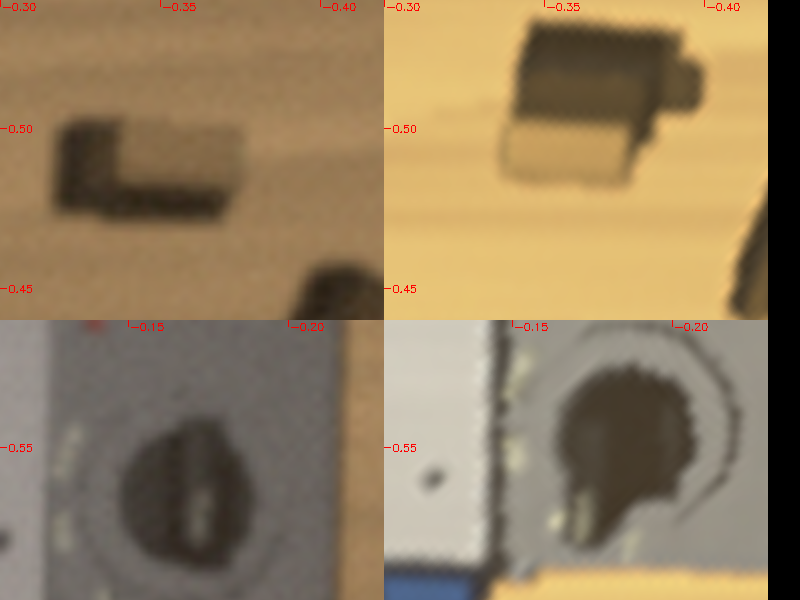

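View pics/pad.png

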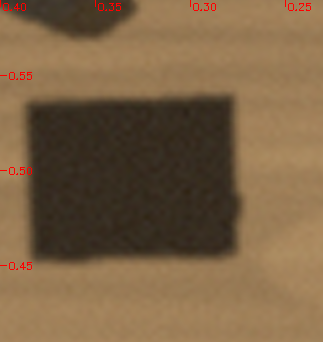

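The small scraper's centre is at about (0.492,-0.3565), with its long axis about 86° from world x. The pad's centre is at about (0.497,0.331). The dial pointer is near its robot side, at o2 (200,520). Moving to the scraper.

Call:
{"method": "servo_tool", "body": {"steps": [{"linear":[-0.88,0.325,0],"yaw":0,"claw":-1},{"linear":[-0.88,0.325,0],"yaw":0,"claw":-1},{"linear":[-0.88,0.325,0],"yaw":0,"claw":-1},{"linear":[-0.88,0.325,0],"yaw":0,"claw":-1},{"linear":[-0.88,0.325,0],"yaw":0,"claw":-1},{"linear":[-0.88,0.325,0],"yaw":0,"claw":-1},{"linear":[-0.88,0.325,0],"yaw":0,"claw":-1},{"linear":[-0.88,0.325,0],"yaw":0,"claw":-1}], "newtons": 40}}

```text
time_s: 2.87
ee_pos: [0.3165, -0.4978, 0.2417]
orientation: [[-0.948, -0.318, 0.0], [-0.318, 0.948, -0.0], [-0.0, -0.0, -1.0]]
wrist_force: [0.2, -0.3, 0.2]
opening: 0.0869
finger_force: 0.0
```

Call:
{"method": "servo_tool", "body": {"steps": [{"linear":[-0.88,0.325,0],"yaw":0,"claw":-1},{"linear":[-0.88,0.325,0],"yaw":0,"claw":-1},{"linear":[-0.88,0.325,0],"yaw":0,"claw":-1},{"linear":[-0.88,0.325,0],"yaw":0,"claw":-1},{"linear":[-0.88,0.325,0],"yaw":0,"claw":-1},{"linear":[-0.88,0.325,0],"yaw":0,"claw":-1},{"linear":[-0.88,0.325,0],"yaw":0,"claw":-1},{"linear":[-0.88,0.325,0],"yaw":0,"claw":-1}]}}

```text
time_s: 3.53
ee_pos: [0.4334, -0.4037, 0.2417]
orientation: [[-0.948, -0.318, 0.0], [-0.318, 0.948, -0.0], [-0.0, -0.0, -1.0]]
wrist_force: [0.1, -0.3, 0.1]
opening: 0.0873
finger_force: 0.0
```

Call:
{"method": "servo_tool", "body": {"steps": [{"linear":[-0.88,0.325,0],"yaw":0,"claw":-1},{"linear":[-0.88,0.325,0],"yaw":0,"claw":-1},{"linear":[-0.88,0.325,0],"yaw":0,"claw":-1},{"linear":[-0.88,0.325,0],"yaw":0,"claw":-1},{"linear":[0,0,0.65],"yaw":-0.15,"claw":-1},{"linear":[0,0,0.65],"yaw":-0.15,"claw":-1},{"linear":[0,0,0.65],"yaw":-0.15,"claw":-1},{"linear":[0,0,0.65],"yaw":-0.15,"claw":-1}]}}

```text
time_s: 4.2
ee_pos: [0.4914, -0.3571, 0.1891]
orientation: [[-0.696, -0.718, 0.0], [-0.718, 0.696, -0.0], [-0.0, -0.0, -1.0]]
wrist_force: [-0.2, -0.1, -0.5]
opening: 0.0869
finger_force: 0.0
```

Call:
{"method": "servo_tool", "body": {"steps": [{"linear":[0,0,0.65],"yaw":-0.15,"claw":-1},{"linear":[0,0,0.65],"yaw":-0.15,"claw":-1},{"linear":[0,0,0.65],"yaw":-0.15,"claw":-1},{"linear":[0,0,0.65],"yaw":-0.15,"claw":-1},{"linear":[0,0,0.65],"yaw":-0.15,"claw":-1},{"linear":[0,0,0.65],"yaw":-0.15,"claw":-1},{"linear":[0,0,0],"yaw":0,"claw":-1}]}}

```text
time_s: 4.78
ee_pos: [0.4896, -0.3564, 0.1088]
orientation: [[-0.067, -0.998, -0.005], [-0.998, 0.067, 0.003], [-0.002, 0.005, -1.0]]
wrist_force: [-0.5, -1.2, -0.5]
opening: 0.0869
finger_force: 0.0
```

Call:
{"method": "servo_tool", "body": {"steps": [{"linear":[0,0,0.75],"claw":-1},{"linear":[0,0,0.75],"claw":-1},{"linear":[0,0,0.75],"claw":-1},{"linear":[0,0,0.75],"claw":-1},{"linear":[0,0,0],"claw":1},{"linear":[0,0,0],"claw":1},{"linear":[0,0,0],"claw":1},{"linear":[0,0,0],"claw":1}], "newtons": 45}}

```text
invalid input
```

Call:
{"method": "servo_tool", "body": {"steps": [{"linear":[0,0,0],"claw":1},{"linear":[0,0,0],"claw":1},{"linear":[0,0,0],"claw":1},{"linear":[0,0,0],"claw":1}]}}

```text
invalid input
```

Run:
```python
from h import *
s=manip.observe(); print(s['ee_pos'],s['opening'],s['finger_force'],s['qpos'])
t=read_camera('top'); sc=read_camera('scene')
# dial/box: ortho on box top (z=.036) and plate (0.046)
a=ortho(t,.48,.66,-.24,-.12,.036,3.2); b=ortho(sc,.48,.66,-.24,-.12,.036,3.2)
cv2.imwrite('pics/o3.png',np.hstack([a,b]))
```

```text
[ 0.48964656 -0.35639487  0.10875183] 0.08693765518583046 0.0 [-0.36253824  0.47600835 -0.20748123 -0.00099743 -0.89285417  0.29563386]
```

View pics/o3.png

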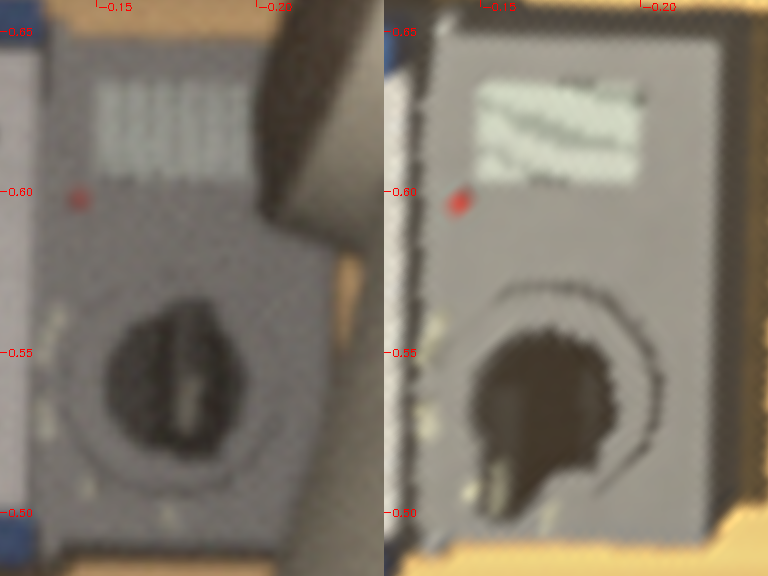

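The box's marks show in o3: bar (168,513), one dot (88,488), two dots (45,415), three dots (50,330). That puts the dial axis at about (0.540,-0.173), with the pointer near off. Resending the grasp, this time with yaw given in every row.

Call:
{"method": "servo_tool", "body": {"steps": [{"linear":[0,-0.1,0.75],"yaw":0,"claw":-1},{"linear":[0,0,0.75],"yaw":0,"claw":-1},{"linear":[0,0,0.75],"yaw":0,"claw":-1},{"linear":[0,0,0.75],"yaw":0,"claw":-1},{"linear":[0,0,0],"yaw":0,"claw":1},{"linear":[0,0,0],"yaw":0,"claw":1},{"linear":[0,0,0],"yaw":0,"claw":1},{"linear":[0,0,0],"yaw":0,"claw":1}], "newtons": 45}}

```text
time_s: 5.55
ee_pos: [0.4943, -0.3579, 0.0532]
orientation: [[-0.069, -0.998, 0.003], [-0.998, 0.069, -0.001], [0.001, -0.003, -1.0]]
wrist_force: [0.1, -0.9, 0.1]
opening: 0.0684
finger_force: 0.0
```

Call:
{"method": "servo_tool", "body": {"steps": [{"linear":[0,0,0],"yaw":0,"claw":1},{"linear":[0,0,0],"yaw":0,"claw":1},{"linear":[0,0,0],"yaw":0,"claw":1}]}}

```text
time_s: 5.8
ee_pos: [0.4935, -0.3575, 0.0521]
orientation: [[-0.069, -0.998, 0.001], [-0.998, 0.069, -0.0], [0.0, -0.001, -1.0]]
wrist_force: [-0.8, 0.3, 0.3]
opening: 0.0484
finger_force: 0.0
```

Call:
{"method": "servo_tool", "body": {"steps": [{"linear":[0,0,0.13],"yaw":0,"claw":1},{"linear":[0,0,0],"yaw":0,"claw":1},{"linear":[0,0,0],"yaw":0,"claw":1},{"linear":[0,0,0],"yaw":0,"claw":1},{"linear":[0,0,0],"yaw":0,"claw":1},{"linear":[0,0,0],"yaw":0,"claw":1},{"linear":[0,0,0],"yaw":0,"claw":1}]}}

```text
time_s: 6.38
ee_pos: [0.4932, -0.3574, 0.0488]
orientation: [[-0.069, -0.998, -0.0], [-0.998, 0.069, 0.0], [-0.0, 0.0, -1.0]]
wrist_force: [-0.5, -0.1, -0.1]
opening: 0.0196
finger_force: 45.0
```

Call:
{"method": "servo_tool", "body": {"steps": [{"linear":[0,0,-1],"yaw":0,"claw":1},{"linear":[0,0,-1],"yaw":0.1492,"claw":1},{"linear":[0,0,-1],"yaw":0.1492,"claw":1},{"linear":[0,0,-1],"yaw":0.1492,"claw":1},{"linear":[0,0,-1],"yaw":0.1492,"claw":1},{"linear":[0,0,0],"yaw":0.1492,"claw":1},{"linear":[0,0,0],"yaw":0.1492,"claw":1},{"linear":[0,0,0],"yaw":0.1492,"claw":1}]}}

```text
time_s: 7.05
ee_pos: [0.493, -0.3572, 0.1492]
orientation: [[-0.78, -0.625, 0.0], [-0.625, 0.78, 0.0], [-0.0, 0.0, -1.0]]
wrist_force: [-0.3, -1.0, -2.0]
opening: 0.0195
finger_force: 45.0
```

Call:
{"method": "servo_tool", "body": {"steps": [{"linear":[0,0,0],"yaw":0.1492,"claw":1},{"linear":[0,0,0],"yaw":0.1492,"claw":1},{"linear":[0,0,0],"yaw":0.1492,"claw":1},{"linear":[0,0,0],"yaw":0.1492,"claw":1},{"linear":[0,0,0],"yaw":0.1492,"claw":1},{"linear":[0,0,0],"yaw":0.1492,"claw":1},{"linear":[0,0,0],"yaw":0,"claw":1},{"linear":[0,0,0],"yaw":0,"claw":1}]}}

```text
time_s: 7.72
ee_pos: [0.493, -0.3572, 0.1486]
orientation: [[-1.0, 0.019, -0.001], [0.019, 1.0, 0.0], [0.001, 0.0, -1.0]]
wrist_force: [1.6, -0.3, -0.5]
opening: 0.0197
finger_force: 45.0
```

Run:
```python
from h import *
s=manip.observe(); print(s['ee_pos'],s['orientation'],s['opening'],s['finger_force'],s['qpos'])
t=read_camera('top'); sc=read_camera('scene')
a=ortho(t,.49,.66,-.14,.09,.046,3.4); b=ortho(sc,.49,.66,-.14,.09,.046,3.4); 
h=a.shape[0]//2*2
o=np.vstack([a,b]); o=o[:,:]; o=cv2.resize(o,None,fx=min(1,600/o.shape[0]),fy=min(1,600/o.shape[0])); print(o.shape)
cv2.imwrite('pics/o4.png',cv2.resize(np.hstack([a,b]),(800,296)))
c=cv2.resize(sc['img'][190:330,150:330,::-1],None,fx=2,fy=2,interpolation=cv2.INTER_CUBIC)
out=np.zeros((580,800,3),np.uint8); out[:296]=cv2.imread('pics/o4.png'); out[300:580,:360]=c; 
tt=cv2.resize(t['img'][130:270,320:500,::-1],None,fx=2,fy=2,interpolation=cv2.INTER_CUBIC); out[300:580,400:760]=tt
cv2.imwrite('pics/o5.png',out)
```

```text
[ 0.49298249 -0.35723428  0.14864295] [[-9.99827326e-01  1.85740108e-02 -5.68662719e-04]
 [ 1.85737703e-02  9.99827402e-01  4.25190051e-04]
 [ 5.76462054e-04  4.14554421e-04 -9.99999748e-01]] 0.01965526494057794 44.9963119905442 [-3.61576391e-01  4.35819821e-01 -1.59571539e-01 -2.37269978e-04
 -9.76087284e-01 -1.22766189e+00]
(600, 406, 3)
```

View pics/o5.png

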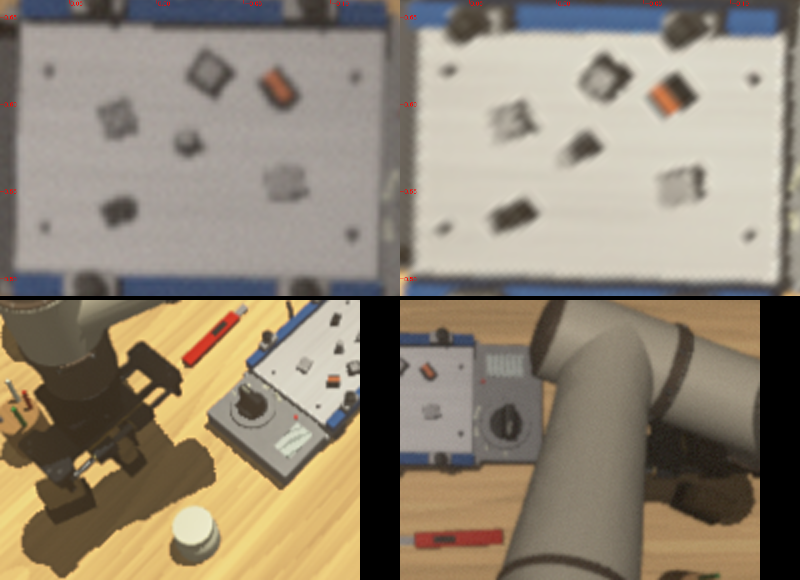

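o5 shows the scraper held and the big scraper untouched. The chips have not moved and the pillar foot is at about (0.577,-0.019). Carrying the scraper to the far lane start.

Call:
{"method": "servo_tool", "body": {"steps": [{"linear":[-0.409,0.891,0],"yaw":0,"claw":1},{"linear":[-0.409,0.891,0],"yaw":0,"claw":1},{"linear":[-0.409,0.891,0],"yaw":0,"claw":1},{"linear":[-0.409,0.891,0],"yaw":0,"claw":1},{"linear":[-0.409,0.891,0],"yaw":0,"claw":1},{"linear":[-0.409,0.891,0],"yaw":0,"claw":1},{"linear":[-0.409,0.891,0],"yaw":0,"claw":1},{"linear":[-0.409,0.891,0],"yaw":0,"claw":1}]}}

```text
time_s: 8.48
ee_pos: [0.562, -0.2153, 0.1489]
orientation: [[-1.0, 0.02, -0.0], [0.02, 1.0, 0.0], [0.0, 0.0, -1.0]]
wrist_force: [0.3, -0.2, -2.0]
opening: 0.02
finger_force: 45.0
```

Call:
{"method": "servo_tool", "body": {"steps": [{"linear":[-0.409,0.891,0],"yaw":0,"claw":1},{"linear":[-0.409,0.891,0],"yaw":0,"claw":1},{"linear":[-0.409,0.891,0],"yaw":0,"claw":1},{"linear":[-0.409,0.891,0],"yaw":0,"claw":1},{"linear":[-0.409,0.891,0],"yaw":0,"claw":1},{"linear":[-0.409,0.891,0],"yaw":0,"claw":1},{"linear":[0,0,0],"yaw":0,"claw":1},{"linear":[0,0,0],"yaw":0,"claw":1}]}}

```text
time_s: 9.15
ee_pos: [0.6133, -0.1095, 0.1487]
orientation: [[-1.0, 0.019, -0.0], [0.019, 1.0, 0.0], [0.0, 0.0, -1.0]]
wrist_force: [-0.5, -0.5, -0.8]
opening: 0.0196
finger_force: 45.0
```

Call:
{"method": "servo_tool", "body": {"steps": [{"linear":[0.065,0,0.66],"yaw":0,"claw":1},{"linear":[0,0,0.66],"yaw":0,"claw":1},{"linear":[0,0,0.66],"yaw":0,"claw":1},{"linear":[0,0,0.6],"yaw":0,"claw":1},{"linear":[0,0,0],"yaw":0,"claw":1},{"linear":[0,0,0],"yaw":0,"claw":1}]}}

```text
time_s: 9.65
ee_pos: [0.6112, -0.1112, 0.0972]
orientation: [[-1.0, 0.022, -0.001], [0.022, 1.0, -0.0], [0.001, -0.0, -1.0]]
wrist_force: [-0.3, 0.0, -1.5]
opening: 0.0197
finger_force: 45.0
```

Call:
{"method": "servo_tool", "body": {"steps": [{"linear":[0,0.3,0.05],"yaw":0,"claw":1},{"linear":[0,0.4,0],"yaw":0,"claw":1},{"linear":[0,0.4,0],"yaw":0,"claw":1},{"linear":[0,0.4,0],"yaw":0,"claw":1},{"linear":[0,0.4,0],"yaw":0,"claw":1},{"linear":[0,0.4,0],"yaw":0,"claw":1},{"linear":[0,0.4,0],"yaw":0,"claw":1},{"linear":[0,0.4,0],"yaw":0,"claw":1}]}}

```text
time_s: 10.32
ee_pos: [0.6131, -0.0474, 0.0964]
orientation: [[-1.0, 0.021, 0.0], [0.021, 1.0, -0.0], [-0.0, -0.0, -1.0]]
wrist_force: [-0.6, 0.1, -0.4]
opening: 0.0199
finger_force: 45.0
```

Call:
{"method": "servo_tool", "body": {"steps": [{"linear":[0,0.4,0],"yaw":0,"claw":1},{"linear":[0,0.4,0],"yaw":0,"claw":1},{"linear":[0,0.4,0],"yaw":0,"claw":1},{"linear":[0,0.4,0],"yaw":0,"claw":1},{"linear":[0,0.4,0],"yaw":0,"claw":1},{"linear":[0,0,0],"yaw":0,"claw":1}]}}

```text
time_s: 10.82
ee_pos: [0.6141, -0.0069, 0.0964]
orientation: [[-1.0, 0.02, 0.0], [0.02, 1.0, 0.0], [-0.0, 0.0, -1.0]]
wrist_force: [-1.3, -0.3, -2.1]
opening: 0.0196
finger_force: 45.0
```

Run:
```python
from h import *
s=manip.observe(); print(s['ee_pos'],s['wrist_force'])
t=read_camera('top'); sc=read_camera('scene')
a=ortho(t,.49,.66,-.14,.12,.046,2.3); b=ortho(sc,.49,.66,-.14,.12,.046,2.3)
cv2.imwrite('pics/o6.png',np.vstack([a,b])[:, :])
```

```text
[ 0.61411995 -0.0068904   0.09637265] [-1.26684594 -0.32072295 -2.11656546]
```

View pics/o6.png

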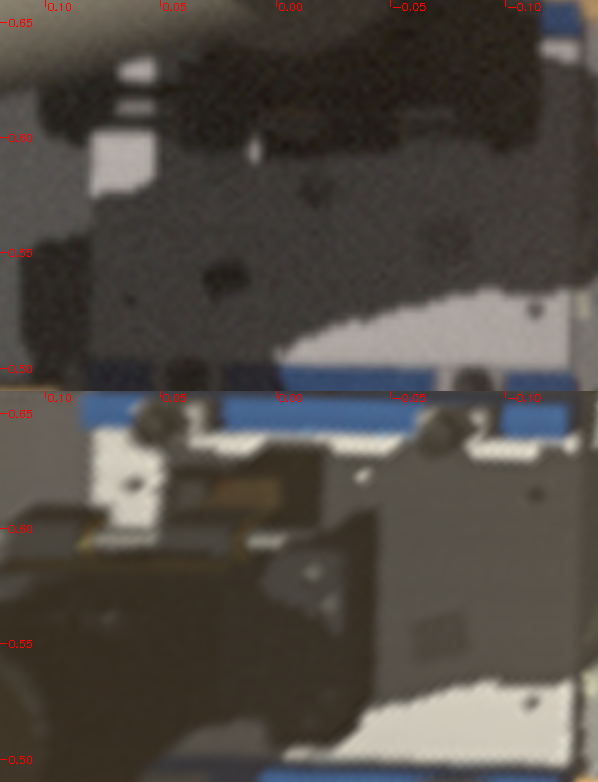

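The scrap ahead of the scraper is hidden by the arm. Behind it the lane is empty and chip4 is still at (440,635). Continuing the sweep with a small shift after the pillar.

Call:
{"method": "servo_tool", "body": {"steps": [{"linear":[0.1,0.3,0],"yaw":0,"claw":1},{"linear":[0.1,0.4,0],"yaw":0,"claw":1},{"linear":[0.1,0.4,0],"yaw":0,"claw":1},{"linear":[0.1,0.4,0],"yaw":0,"claw":1},{"linear":[0.1,0.4,0],"yaw":0,"claw":1},{"linear":[0,0.4,0],"yaw":0,"claw":1},{"linear":[0,0.4,0],"yaw":0,"claw":1},{"linear":[0,0.4,0],"yaw":0,"claw":1}]}}

```text
time_s: 11.58
ee_pos: [0.6053, 0.0548, 0.0964]
orientation: [[-1.0, 0.021, 0.0], [0.021, 1.0, 0.0], [-0.0, 0.0, -1.0]]
wrist_force: [-0.2, -0.6, -1.2]
opening: 0.0196
finger_force: 45.0
```

Call:
{"method": "servo_tool", "body": {"steps": [{"linear":[0,0.4,0],"yaw":0,"claw":1},{"linear":[0,0.4,0],"yaw":0,"claw":1},{"linear":[0,0.4,0],"yaw":0,"claw":1},{"linear":[0,0.4,0],"yaw":0,"claw":1},{"linear":[0,0.4,0],"yaw":0,"claw":1},{"linear":[0,0.3,0],"yaw":0,"claw":1},{"linear":[0,0,0],"yaw":0,"claw":1}]}}

```text
time_s: 12.17
ee_pos: [0.6064, 0.1011, 0.0964]
orientation: [[-1.0, 0.02, 0.0], [0.02, 1.0, 0.0], [-0.0, 0.0, -1.0]]
wrist_force: [1.0, -0.2, -1.6]
opening: 0.0198
finger_force: 45.0
```

Call:
{"method": "servo_tool", "body": {"steps": [{"linear":[0,0,-1],"yaw":0,"claw":1},{"linear":[0,0,-1],"yaw":0,"claw":1},{"linear":[0,-0.5,-0.5],"yaw":0,"claw":1},{"linear":[0,-0.95,0],"yaw":0,"claw":1},{"linear":[0,-0.95,0],"yaw":0,"claw":1},{"linear":[0,-0.95,0],"yaw":0,"claw":1},{"linear":[0,-0.95,0],"yaw":0,"claw":1},{"linear":[0,-0.95,0],"yaw":0,"claw":1}]}}

```text
time_s: 12.83
ee_pos: [0.6035, -0.007, 0.1462]
orientation: [[-1.0, 0.022, -0.0], [0.022, 1.0, 0.0], [0.0, 0.0, -1.0]]
wrist_force: [0.3, 0.5, -0.8]
opening: 0.02
finger_force: 45.0
```

Call:
{"method": "servo_tool", "body": {"steps": [{"linear":[0.05,-0.95,0],"yaw":0,"claw":1},{"linear":[0.05,-0.95,0],"yaw":0,"claw":1},{"linear":[0.05,-0.95,0],"yaw":0,"claw":1},{"linear":[0,-0.71,0],"yaw":0,"claw":1},{"linear":[0,0,0],"yaw":0,"claw":1},{"linear":[0,0,0],"yaw":0,"claw":1}]}}

```text
time_s: 13.33
ee_pos: [0.5992, -0.0774, 0.1462]
orientation: [[-1.0, 0.024, -0.0], [0.024, 1.0, 0.0], [0.0, 0.0, -1.0]]
wrist_force: [-0.1, -0.5, -1.2]
opening: 0.02
finger_force: 45.0
```

Call:
{"method": "servo_tool", "body": {"steps": [{"linear":[0,0.1,0.8],"yaw":0,"claw":1},{"linear":[0,0,0.8],"yaw":0,"claw":1},{"linear":[0,0,0.8],"yaw":0,"claw":1},{"linear":[0,0,0.1],"yaw":0,"claw":1},{"linear":[0,0,0],"yaw":0,"claw":1},{"linear":[0.3,0,0],"yaw":0,"claw":1},{"linear":[0.35,0,0],"yaw":0,"claw":1},{"linear":[0.35,0,0],"yaw":0,"claw":1}]}}

```text
time_s: 14.0
ee_pos: [0.5789, -0.0737, 0.097]
orientation: [[-1.0, 0.021, 0.001], [0.021, 1.0, 0.0], [-0.001, 0.0, -1.0]]
wrist_force: [-0.3, 1.6, -1.5]
opening: 0.0197
finger_force: 45.0
```

Call:
{"method": "servo_tool", "body": {"steps": [{"linear":[0.35,0,0],"yaw":0,"claw":1},{"linear":[0.35,0,0],"yaw":0,"claw":1},{"linear":[0,0,0],"yaw":0,"claw":1},{"linear":[-0.1,0,-0.6],"yaw":0,"claw":1},{"linear":[0,0,-0.9],"yaw":0,"claw":1},{"linear":[0.6,-0.85,0],"yaw":0,"claw":1},{"linear":[0.6,-0.85,0],"yaw":0,"claw":1},{"linear":[0,0,0],"yaw":0,"claw":1}]}}

```text
time_s: 14.67
ee_pos: [0.5404, -0.1088, 0.1266]
orientation: [[-1.0, 0.024, -0.002], [0.024, 1.0, 0.0], [0.002, 0.0, -1.0]]
wrist_force: [-0.9, 0.1, -1.3]
opening: 0.0198
finger_force: 45.0
```

Call:
{"method": "servo_tool", "body": {"steps": [{"linear":[0.2,-0.05,0.5],"yaw":0,"claw":1},{"linear":[0,0,0.8],"yaw":0,"claw":1},{"linear":[0,0,0.2],"yaw":0,"claw":1},{"linear":[0,0,0],"yaw":0,"claw":1},{"linear":[0,0.3,0],"yaw":0,"claw":1},{"linear":[0,0.4,0],"yaw":0,"claw":1},{"linear":[0,0.4,0],"yaw":0,"claw":1},{"linear":[0,0.4,0],"yaw":0,"claw":1}]}}

```text
time_s: 15.33
ee_pos: [0.5398, -0.0769, 0.0969]
orientation: [[-1.0, 0.021, 0.001], [0.021, 1.0, 0.0], [-0.001, 0.0, -1.0]]
wrist_force: [0.2, -0.1, -1.1]
opening: 0.0196
finger_force: 45.0
```

Call:
{"method": "servo_tool", "body": {"steps": [{"linear":[0,0.4,0],"yaw":0,"claw":1},{"linear":[0,0.4,0],"yaw":0,"claw":1},{"linear":[0,0.4,0],"yaw":0,"claw":1},{"linear":[0,0.4,0],"yaw":0,"claw":1},{"linear":[0,0.4,0],"yaw":0,"claw":1},{"linear":[0,0.4,0],"yaw":0,"claw":1},{"linear":[0,0.4,0],"yaw":0,"claw":1},{"linear":[0,0.4,0],"yaw":0,"claw":1}]}}

```text
time_s: 16.0
ee_pos: [0.5408, -0.0133, 0.0964]
orientation: [[-1.0, 0.021, -0.0], [0.021, 1.0, -0.0], [0.0, -0.0, -1.0]]
wrist_force: [-0.2, -1.1, -0.9]
opening: 0.0197
finger_force: 45.0
```

Call:
{"method": "servo_tool", "body": {"steps": [{"linear":[0,0.4,0],"yaw":0,"claw":1},{"linear":[0,0.4,0],"yaw":0,"claw":1},{"linear":[0,0.4,0],"yaw":0,"claw":1},{"linear":[0,0.4,0],"yaw":0,"claw":1},{"linear":[0,0.4,0],"yaw":0,"claw":1},{"linear":[0,0.4,0],"yaw":0,"claw":1},{"linear":[0,0.4,0],"yaw":0,"claw":1},{"linear":[0,0.4,0],"yaw":0,"claw":1}]}}

```text
time_s: 16.67
ee_pos: [0.5422, 0.0507, 0.0963]
orientation: [[-1.0, 0.021, -0.0], [0.021, 1.0, -0.0], [0.0, -0.0, -1.0]]
wrist_force: [-0.4, -0.2, -1.9]
opening: 0.0202
finger_force: 45.0
```

Call:
{"method": "servo_tool", "body": {"steps": [{"linear":[0,0.4,0],"yaw":0,"claw":1},{"linear":[0,0.4,0],"yaw":0,"claw":1},{"linear":[0,0.4,0],"yaw":0,"claw":1},{"linear":[0,0.4,0],"yaw":0,"claw":1},{"linear":[0,0.4,0],"yaw":0,"claw":1},{"linear":[0,0.4,0],"yaw":0,"claw":1},{"linear":[0,0,0],"yaw":0,"claw":1}]}}

```text
time_s: 17.25
ee_pos: [0.5436, 0.0994, 0.0964]
orientation: [[-1.0, 0.02, 0.001], [0.02, 1.0, 0.0], [-0.001, 0.0, -1.0]]
wrist_force: [-0.3, -0.4, -1.6]
opening: 0.0196
finger_force: 45.0
```

Call:
{"method": "servo_tool", "body": {"steps": [{"linear":[0,0,-1],"yaw":0,"claw":1},{"linear":[0,0.5,-1],"yaw":0,"claw":1},{"linear":[0.3,1,0],"yaw":0,"claw":1},{"linear":[0.3,1,0],"yaw":0,"claw":1},{"linear":[0.3,1,0],"yaw":0,"claw":1},{"linear":[0.3,1,0],"yaw":0,"claw":1},{"linear":[0.3,1,0],"yaw":0,"claw":1},{"linear":[0.3,1,0],"yaw":0,"claw":1}]}}

```text
time_s: 17.92
ee_pos: [0.5096, 0.2294, 0.1364]
orientation: [[-1.0, 0.022, -0.0], [0.022, 1.0, -0.0], [0.0, -0.0, -1.0]]
wrist_force: [0.2, 0.1, -1.9]
opening: 0.0198
finger_force: 45.0
```

Call:
{"method": "servo_tool", "body": {"steps": [{"linear":[0.3,1,0],"yaw":0,"claw":1},{"linear":[0.3,1,0],"yaw":0,"claw":1},{"linear":[0.3,1,0],"yaw":0,"claw":1},{"linear":[0.2,0.8,0],"yaw":0,"claw":1},{"linear":[0,0,0],"yaw":0,"claw":1}]}}

```text
time_s: 18.33
ee_pos: [0.4894, 0.3078, 0.1364]
orientation: [[-1.0, 0.019, 0.001], [0.019, 1.0, 0.001], [-0.001, 0.001, -1.0]]
wrist_force: [0.1, 0.8, -0.7]
opening: 0.0197
finger_force: 45.0
```

Run:
```python
from h import *
s=manip.observe(); print(s['ee_pos'],s['wrist_force'])
t=read_camera('top'); sc=read_camera('scene')
a=ortho(t,.48,.67,-.14,.19,.046,1.5); b=ortho(sc,.48,.67,-.14,.19,.046,1.5)
c=cv2.resize(sc['img'][130:270,255:420,::-1],None,fx=3,fy=3,interpolation=cv2.INTER_CUBIC)[:,:]
out=np.zeros((600,800,3),np.uint8); A=np.vstack([a,b]); out[:A.shape[0],:A.shape[1]]=A; c=cv2.resize(c,(300,254)); out[:254,500:800]=c
f=ortho(t,.41,.59,.23,.40,.003,1.7); out[270:270+f.shape[0],500:500+f.shape[1]]=f
cv2.imwrite('pics/o7.png',out)
```

```text
[0.48944653 0.30781974 0.13638995] [ 0.10696252  0.76985024 -0.67572592]
```

View pics/o7.png

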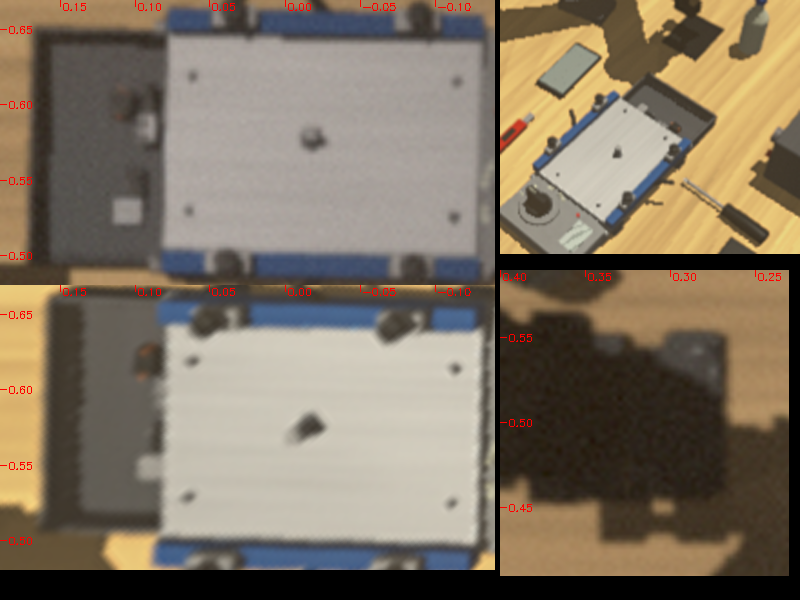

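o7 shows the plate empty apart from the pillar. All five parts are in the tray: copper (150,355), heatsink (147,128), shield can (127,210), and the black chip and relay beside them. Parking the scraper.

Call:
{"method": "servo_tool", "body": {"steps": [{"linear":[-0.1,0.7,0],"yaw":0,"claw":1},{"linear":[0,0,0.8],"yaw":0,"claw":1},{"linear":[0,0,0.8],"yaw":0,"claw":1},{"linear":[0,0,0.8],"yaw":0,"claw":1},{"linear":[0,0,0.8],"yaw":0,"claw":1},{"linear":[0,0,0.7],"yaw":0,"claw":1},{"linear":[0,0,0.15],"yaw":0,"claw":1},{"linear":[0,0,0.1],"yaw":0,"claw":1}]}}

```text
time_s: 19.1
ee_pos: [0.4921, 0.3184, 0.0526]
orientation: [[-1.0, 0.022, -0.001], [0.022, 1.0, -0.001], [0.001, -0.001, -1.0]]
wrist_force: [0.6, 0.0, -1.4]
opening: 0.0198
finger_force: 45.0
```

Call:
{"method": "servo_tool", "body": {"steps": [{"linear":[0,0,0],"yaw":0,"claw":1},{"linear":[0,0,0],"yaw":0,"claw":1},{"linear":[0,0,0.04],"yaw":0,"claw":1},{"linear":[0,0,0],"yaw":0,"claw":1}]}}

```text
time_s: 19.43
ee_pos: [0.4923, 0.3194, 0.0533]
orientation: [[-1.0, 0.021, 0.001], [0.021, 1.0, 0.001], [-0.001, 0.001, -1.0]]
wrist_force: [-0.8, -0.0, -1.5]
opening: 0.0201
finger_force: 45.0
```

Call:
{"method": "servo_tool", "body": {"steps": [{"linear":[0,0,0.05],"yaw":0,"claw":1},{"linear":[0,0,0],"yaw":0,"claw":1},{"linear":[0,0,0],"yaw":0,"claw":1}]}}

```text
time_s: 19.68
ee_pos: [0.4919, 0.3191, 0.0517]
orientation: [[-1.0, 0.021, 0.0], [0.021, 1.0, 0.0], [-0.0, 0.0, -1.0]]
wrist_force: [-1.0, 0.1, -0.8]
opening: 0.0199
finger_force: 45.0
```

Call:
{"method": "servo_tool", "body": {"steps": [{"linear":[0,0,0.03],"yaw":0,"claw":1},{"linear":[0,0,0],"yaw":0,"claw":1},{"linear":[0,0,0],"yaw":0,"claw":1}]}}

```text
time_s: 19.93
ee_pos: [0.4921, 0.3191, 0.0515]
orientation: [[-1.0, 0.021, 0.0], [0.021, 1.0, 0.0], [-0.0, 0.0, -1.0]]
wrist_force: [-1.4, -0.2, 3.9]
opening: 0.0197
finger_force: 45.0
```

Call:
{"method": "servo_tool", "body": {"steps": [{"linear":[0,0,0],"yaw":0,"claw":-1},{"linear":[0,0,0],"yaw":0,"claw":-1},{"linear":[0,0,0],"yaw":0,"claw":-1},{"linear":[0,0,0],"yaw":0,"claw":-1},{"linear":[0,0,0],"yaw":0,"claw":-1},{"linear":[0,0,0],"yaw":0,"claw":-1},{"linear":[0,0,-0.6],"yaw":0,"claw":-1},{"linear":[0,0,-1],"yaw":0,"claw":-1}]}}

```text
time_s: 20.6
ee_pos: [0.4907, 0.3178, 0.081]
orientation: [[-1.0, 0.022, -0.004], [0.022, 1.0, -0.004], [0.004, -0.004, -1.0]]
wrist_force: [0.0, 0.2, 0.1]
opening: 0.0652
finger_force: 0.0
```

Call:
{"method": "servo_tool", "body": {"steps": [{"linear":[0,0,-1],"yaw":0,"claw":-1},{"linear":[0,0,-1],"yaw":0,"claw":-1},{"linear":[0,0,-1],"yaw":0,"claw":-1},{"linear":[0,0,-1],"yaw":0,"claw":-1},{"linear":[0,-1,0],"yaw":0,"claw":-1},{"linear":[0,-1,0],"yaw":0,"claw":-1},{"linear":[0,-1,0],"yaw":0,"claw":-1},{"linear":[0,-1,0],"yaw":0,"claw":-1}]}}

```text
time_s: 21.27
ee_pos: [0.49, 0.2383, 0.1631]
orientation: [[-1.0, 0.021, 0.0], [0.021, 1.0, 0.0], [-0.0, 0.0, -1.0]]
wrist_force: [0.7, -0.1, -0.0]
opening: 0.0871
finger_force: 0.0
```

Call:
{"method": "servo_tool", "body": {"steps": [{"linear":[0,-1,0],"yaw":0,"claw":-1},{"linear":[0,-1,0],"yaw":0,"claw":-1},{"linear":[0,-1,0],"yaw":0,"claw":-1},{"linear":[0,-1,0],"yaw":0,"claw":-1},{"linear":[0,-1,0],"yaw":0,"claw":-1},{"linear":[0,-1,0],"yaw":0,"claw":-1},{"linear":[0,-1,0],"yaw":0,"claw":-1},{"linear":[0,0,0],"yaw":0,"claw":-1}]}}

```text
time_s: 21.93
ee_pos: [0.4864, 0.0966, 0.1629]
orientation: [[-1.0, 0.024, -0.001], [0.024, 1.0, -0.001], [0.001, -0.001, -1.0]]
wrist_force: [0.0, 1.3, -0.8]
opening: 0.0873
finger_force: 0.0
```

Run:
```python
from h import *
s=manip.observe(); print(s['ee_pos'],s['wrist_force'],s['qpos'])
t=read_camera('top'); sc=read_camera('scene')
f=ortho(t,.42,.58,.24,.40,.003,1.9); g=ortho(sc,.42,.58,.24,.40,.003,1.9)
a=ortho(t,.48,.60,-.23,-.13,.08,3); b=ortho(sc,.48,.60,-.23,-.13,.08,3)
out=np.zeros((580,640,3),np.uint8)
for im,(r,c) in ((f,(0,0)),(g,(0,320)),(a,(310-100+0+0,0)),): pass
out=np.zeros((600,800,3),np.uint8)
f=f[:230];g=g[:230]
f=ortho(t,.42,.56,.24,.40,.003,1.6); g=ortho(sc,.42,.56,.24,.40,.003,1.6)
out[:f.shape[0],:f.shape[1]]=f; out[:g.shape[0],320:320+g.shape[1]]=g
out[235:235+a.shape[0],:a.shape[1]]=a; out[235:235+b.shape[0],320:320+b.shape[1]]=b
cv2.imwrite('pics/o8.png',out)
# dial geometry from the marks (world xy at z=.036)
M=np.array([[.4997,-.1718],[.5075,-.1475],[.530,-.134],[.5565,-.1358]]); th=np.array([0,.65,1.3,1.95])
from scipy.optimize import least_squares
r=least_squares(lambda p: np.r_[(p[0]-p[2]*np.cos(th+p[3])-M[:,0]),(p[1]+p[2]*np.sin(th+p[3])-M[:,1])],[.54,-.173,.04,0]); print(r.x,r.fun)
```

```text
[0.48635302 0.09659138 0.16285279] [ 0.02171108  1.28587334 -0.78312671] [ 5.24085227e-01  2.43966598e-01 -4.15491156e-01 -2.00979788e-04
 -9.12663237e-01 -2.11915699e+00]
[ 0.53993678 -0.17320667  0.04075019  0.02879797] [-4.96512251e-04  7.19768111e-04  1.71274033e-04 -3.94529893e-04
 -2.33312542e-04 -1.21344491e-04  3.56097460e-04 -1.44042684e-06]
```

View pics/o8.png

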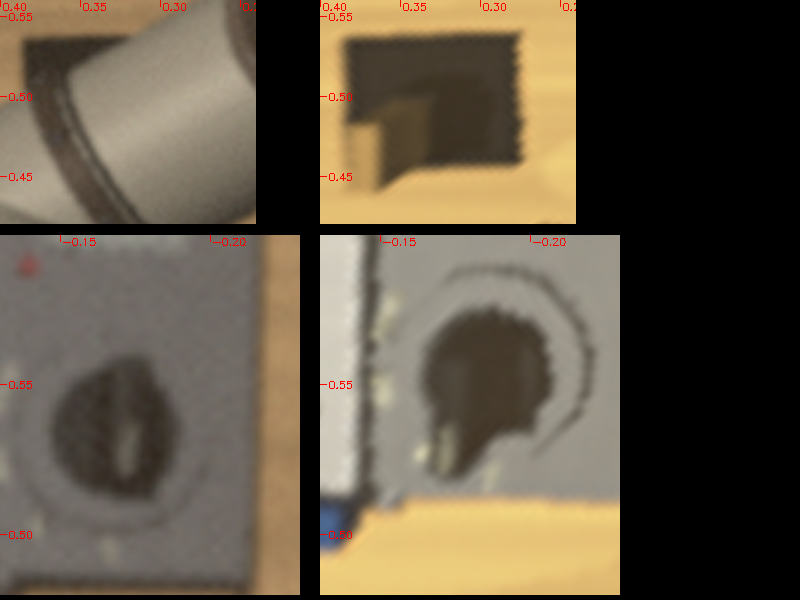

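The scraper stands upright on the pad, with its wood end at o8 (362,150) and its foot inside the pad. The dial pointer runs from (132,420) to (122,475), about 0.15 rad from off. Moving over the dial.

Call:
{"method": "servo_tool", "body": {"steps": [{"linear":[-0.213,-0.959,0],"yaw":0,"claw":0},{"linear":[-0.213,-0.959,0],"yaw":0,"claw":0},{"linear":[-0.213,-0.959,0],"yaw":0,"claw":0},{"linear":[-0.213,-0.959,0],"yaw":0,"claw":0},{"linear":[-0.213,-0.959,0],"yaw":0,"claw":0},{"linear":[-0.213,-0.959,0],"yaw":0,"claw":0},{"linear":[-0.213,-0.959,0],"yaw":0,"claw":0},{"linear":[-0.213,-0.959,0],"yaw":0,"claw":0}], "newtons": 15}}

```text
time_s: 22.7
ee_pos: [0.5187, -0.055, 0.163]
orientation: [[-1.0, 0.02, 0.0], [0.02, 1.0, 0.0], [-0.0, 0.0, -1.0]]
wrist_force: [0.4, 0.7, 0.1]
opening: 0.0458
finger_force: 0.0
```

Call:
{"method": "servo_tool", "body": {"steps": [{"linear":[-0.213,-0.959,0],"yaw":0,"claw":0},{"linear":[-0.213,-0.959,0],"yaw":0,"claw":0},{"linear":[-0.213,-0.959,0],"yaw":0,"claw":0},{"linear":[-0.213,-0.959,0],"yaw":0,"claw":0},{"linear":[-0.213,-0.959,0],"yaw":0,"claw":0},{"linear":[-0.213,-0.959,0],"yaw":0,"claw":0},{"linear":[0,0,0],"yaw":0.14,"claw":0},{"linear":[0,0,0],"yaw":0,"claw":0}]}}

```text
time_s: 23.37
ee_pos: [0.5417, -0.1707, 0.1626]
orientation: [[-0.991, 0.134, -0.0], [0.134, 0.991, 0.0], [0.0, 0.0, -1.0]]
wrist_force: [-0.2, -0.1, 0.1]
opening: 0.0436
finger_force: 0.0
```

Call:
{"method": "servo_tool", "body": {"steps": [{"linear":[0,0,0],"yaw":0,"claw":0},{"linear":[0,0,0],"yaw":0,"claw":0}]}}

```text
time_s: 23.53
ee_pos: [0.5413, -0.1698, 0.1629]
orientation: [[-0.992, 0.128, -0.0], [0.128, 0.992, 0.0], [0.0, 0.0, -1.0]]
wrist_force: [-0.3, 0.8, -0.0]
opening: 0.0435
finger_force: 0.0
```

Call:
{"method": "servo_tool", "body": {"steps": [{"linear":[0.045,-0.167,0.5],"yaw":0,"claw":0},{"linear":[0,0,0.8],"yaw":0,"claw":0},{"linear":[0,0,0.8],"yaw":0,"claw":0},{"linear":[0,0,0.8],"yaw":0,"claw":0},{"linear":[0,0,0.6],"yaw":0,"claw":0},{"linear":[0,0,0.5],"yaw":0,"claw":0},{"linear":[0,0,0.3],"yaw":0,"claw":0},{"linear":[0,0,0.15],"yaw":0,"claw":0}]}}

```text
time_s: 24.2
ee_pos: [0.5393, -0.1736, 0.0728]
orientation: [[-0.991, 0.13, -0.002], [0.13, 0.991, 0.0], [0.002, -0.0, -1.0]]
wrist_force: [0.6, 0.7, 1.0]
opening: 0.0434
finger_force: 0.0
```

Call:
{"method": "servo_tool", "body": {"steps": [{"linear":[0,0,0],"yaw":0,"claw":1},{"linear":[0,0,0],"yaw":0,"claw":1},{"linear":[0,0,0],"yaw":0,"claw":1},{"linear":[0,0,0],"yaw":0,"claw":1},{"linear":[0,0,0],"yaw":0,"claw":1},{"linear":[0,0,0],"yaw":0,"claw":1},{"linear":[0,0,0],"yaw":0,"claw":1}]}}

```text
time_s: 24.78
ee_pos: [0.5408, -0.1728, 0.0746]
orientation: [[-0.991, 0.131, 0.003], [0.131, 0.991, 0.001], [-0.003, 0.002, -1.0]]
wrist_force: [0.7, 4.9, 1.6]
opening: 0.0135
finger_force: 15.0
```

Call:
{"method": "servo_tool", "body": {"steps": [{"linear":[0,0.02,0],"yaw":0.138,"claw":1},{"linear":[0,0,0],"yaw":0.138,"claw":1},{"linear":[0,0,0],"yaw":0.138,"claw":1},{"linear":[0,0,0],"yaw":0.138,"claw":1},{"linear":[0,0,0],"yaw":0.138,"claw":1},{"linear":[0,0,0],"yaw":0.138,"claw":1},{"linear":[0,0,0],"yaw":0.138,"claw":1},{"linear":[0,0,0],"yaw":0.138,"claw":1}]}}

```text
time_s: 25.45
ee_pos: [0.5408, -0.1726, 0.0746]
orientation: [[-0.538, 0.843, 0.003], [0.843, 0.538, 0.001], [-0.001, 0.002, -1.0]]
wrist_force: [0.1, 3.3, 0.3]
opening: 0.0143
finger_force: 15.0
```

Call:
{"method": "servo_tool", "body": {"steps": [{"linear":[0,0,0],"yaw":0.138,"claw":1},{"linear":[0,0,0],"yaw":0.138,"claw":1},{"linear":[0,0,0],"yaw":0.138,"claw":1},{"linear":[0,0,0],"yaw":0,"claw":1},{"linear":[0,0,0],"yaw":0,"claw":1}]}}

```text
time_s: 25.87
ee_pos: [0.5409, -0.1727, 0.0746]
orientation: [[-0.248, 0.969, 0.003], [0.969, 0.248, 0.001], [-0.0, 0.003, -1.0]]
wrist_force: [1.0, 5.5, 1.3]
opening: 0.0136
finger_force: 15.0
```

Call:
{"method": "servo_tool", "body": {"steps": [{"linear":[0,0,0],"yaw":0,"claw":0},{"linear":[0,0,0],"yaw":0,"claw":0},{"linear":[0,0,0],"yaw":0,"claw":0},{"linear":[0,0,0],"yaw":0,"claw":0},{"linear":[0,0,0],"yaw":0,"claw":0},{"linear":[0,0,-0.5],"yaw":0,"claw":0},{"linear":[0,0,-1],"yaw":0,"claw":0},{"linear":[0,0,-1],"yaw":0,"claw":0}]}}

```text
time_s: 26.53
ee_pos: [0.5393, -0.1736, 0.1244]
orientation: [[-0.245, 0.97, -0.002], [0.97, 0.245, -0.0], [0.0, -0.002, -1.0]]
wrist_force: [0.2, 0.3, -0.4]
opening: 0.0432
finger_force: 0.0
```

Call:
{"method": "servo_tool", "body": {"steps": [{"linear":[0,0,-1],"yaw":0,"claw":0},{"linear":[0,0,-1],"yaw":0,"claw":0},{"linear":[0.25,-0.97,-0.5],"yaw":0,"claw":0},{"linear":[1,-0.25,0],"yaw":0,"claw":0},{"linear":[-1,0,-0.5],"yaw":0,"claw":0},{"linear":[-1,0,0],"yaw":0,"claw":0},{"linear":[-1,0,0],"yaw":0,"claw":0},{"linear":[-1,0,0],"yaw":0,"claw":0}]}}

```text
time_s: 27.2
ee_pos: [0.5298, -0.2334, 0.1853]
orientation: [[-0.246, 0.969, 0.001], [0.969, 0.246, -0.0], [-0.001, 0.001, -1.0]]
wrist_force: [-0.6, -0.5, 0.4]
opening: 0.0432
finger_force: 0.0
```

Call:
{"method": "servo_tool", "body": {"steps": [{"linear":[-1,0,0],"yaw":0,"claw":0},{"linear":[-1,0,0],"yaw":0,"claw":0},{"linear":[-1,0,0],"yaw":0,"claw":0},{"linear":[-1,0,0],"yaw":0,"claw":0},{"linear":[-1,0,0],"yaw":0,"claw":0},{"linear":[-1,0,0],"yaw":0,"claw":0},{"linear":[0,0,0],"yaw":0,"claw":0},{"linear":[0,0,0],"yaw":0,"claw":0}]}}

```text
time_s: 27.87
ee_pos: [0.5586, -0.3499, 0.184]
orientation: [[-0.243, 0.97, -0.0], [0.97, 0.243, 0.0], [0.0, -0.0, -1.0]]
wrist_force: [-0.1, -0.9, -0.8]
opening: 0.0437
finger_force: 0.0
```

Run:
```python
from h import *
s=manip.observe(); print(s['time_s'],s['ee_pos'],s['wrist_force'])
t=read_camera('top'); sc=read_camera('scene')
a=ortho(t,.48,.60,-.23,-.11,.08,2.5); b=ortho(sc,.48,.60,-.23,-.11,.08,2.5)
f=ortho(t,.42,.57,.23,.41,.003,1.6); g=ortho(sc,.42,.57,.23,.41,.003,1.6)
out=np.zeros((560,620,3),np.uint8)
for im,r,c in ((a,0,0),(b,0,310),(f,310,0),(g,310,310)): out[r:r+im.shape[0],c:c+im.shape[1]]=im
cv2.imwrite('pics/o9.png',out)
```

```text
27.8667 [ 0.55864546 -0.349938    0.18403816] [-0.07947657 -0.91715582 -0.84830289]
```

View pics/o9.png

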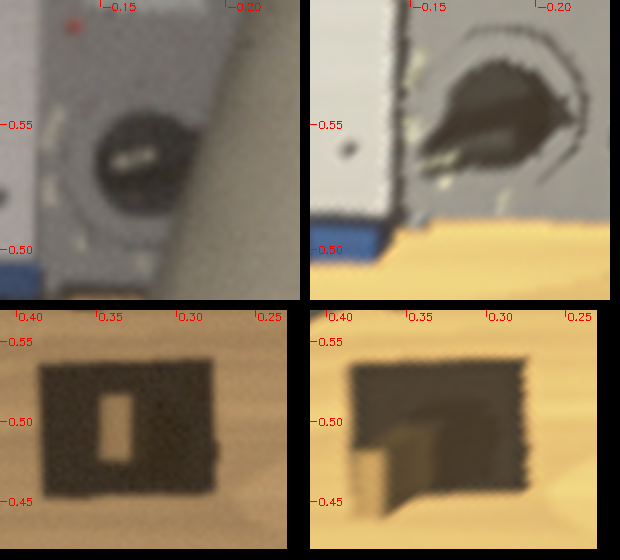

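o9 shows the pointer, from (153,154) to (113,165), aimed at the two-dot mark. The scraper stands upright well inside the pad, at (115,427).

```bash
python3 -c "
from rig import manip
print(manip.close_job())"
```

```text
the job is handed in; nothing more can be done
None
```

The job is handed in (no verdict came back): all five scrap parts are in the tray, the scraper stands upright on its pad, and the dial is at the two-dot mark (about 1.28–1.30 rad by my measurements), finished in about 28 s.

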